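Fit the blade and lid of a mini chopper and hold the lid at pulse

ROBOT

A 6-joint arm with a two-finger parallel gripper is mounted at the origin on a cart in front of the work surface, level with it; the furniture and walls round the work are solid. World frame = base frame: x ahead of the robot, y to its left, z up, the work surface at z = 0. Lengths are in m, angles in rad, forces in N, time in s.
With the tool pointing down it reaches from about 0.375 to 0.9 m from the base axis. Payload 3.1 kg.
Tool frame: the origin (TCP) lies between the finger pads; the fingertips stand manip.finger_overhang ahead of it and the grasp point (between the pads) lies 5 mm behind it (manip.finger_overhang is the distance from the TCP to the fingertips, in m); z points along the fingers, y is the line along which they close (so a half turn about z gives the same grasp; the last joint's range is limited). The gripper opens to 85 mm and grips with 20 to 120 N. Pads are 22 mm wide; open, the fingers measure 114 mm over their backs; the gripper's body (76 mm by 85 mm) begins 54 mm behind the grasp point. The pads swing forward as they close: fully open they stand 13 mm farther back than shut.
Start: joints at [-1.294, 0.527, 1.433, -0, 1.181, -0.178], TCP at [0.275, -0.561, 0.245] pointing down, gripper open.
Joint ranges: [-3.08, 3.08], [-0.75, 2.2], [0.22, 2.44], [-1.43, 4.57], [0, 2.65], [-2.85, 2.85]. Speed limits (rad/s): [2.79, 2.79, 3.14, 3.14, 3.14, 3.14].

INTERFACE

Orientations are given as a unit quaternion [x, y, z, w].
In Python, from station import manip gives the robot as it stands.
- The arm moves only by the tool drive_tool, never from a script. Its argument "plan" is a list of rows, each a list of 7 numbers: the shift along the tool's x, y, z in m, then the turn, a rotation vector about the tool's x, y, z in degrees, then the opening, from -1 (shut) to 1 (fully open). In form: [[x, y, z, wx, wy, wz, gripper], ...]. A call has 1 to 10 rows; each row shifts and turns the commanded pose from where the row before left it, along the tool's axes as they then stand; what a row does not reach is not made up. A row lasts 1/10 s, in which the tool goes at most 50 mm and 8.59 degrees, less where a joint would pass 70% of its speed; a pose out of reach is approached as far as the arm can. A call is refused whole if a number of a shift passes 0.05 or a number of a turn 8.59, either way. A call with a gripper value outside its range is refused whole. The fingers move at their own pace and stop on an object; "newtons" is the grip in N (left out, the last holds). Time passes only in rows, so rows that do not move let the fingers close. It gives the time, the measured TCP pose, the force, the opening and the grip force at its end, in the units of the state.
- manip.sense(): the state, without advancing time (a new reading comes with each control period).
- manip.snapshot(name): name is "scene" or "top"; returns a dict with "image" (420x560x3 uint8, red, green, blue), "z_map" (420x560 float32, m along the optical axis (not along the pixel's ray), 0 where there is no reading), "fov_y" (degrees; the focal length in pixels is half the picture's height over the tangent of half this angle, whatever the lens; pixels are square), "cx", "cy" (the principal point, pixels), "extrinsics" (4x4, takes a point from camera to world coordinates). Camera axes: x right, y up, looking along -z (the intrinsics and any distortion apply to the point x, -y, -z); pixel columns grow to the right and rows downward; lengths in m; the calibration is good to about 2 mm. A picture is of the moment at which its call begins.
- manip.sign_off(): hands the job in; it is judged then, once.
The state is a dict: "t": time; "q": joint angles; "qd": joint speeds; "tau": joint torques, N m; "tcp_pos": TCP position; "tool_rot": TCP orientation; "force": force on the tool from outside, world axes, zero at the start; "ft_torque": the same for the moment, N m; "finger_gap": opening from 0.0 (shut) to 1.0 (fully open); "gripper_force": force on a finger pad.
Only numpy, scipy, OpenCV 4.12 (cv2) and the standard library are available. Lean on these libraries where they do the work, as an engineer would, in place of code of your own. Each camera call takes 0.05 s, during which the arm holds its last target. There are 200 camera calls.

TASK

Get the mini chopper ready and pulse it: stand the S-blade fully down on the drive spindle in the bowl, fit the lid flat on the rim with its two tabs down in the two open gaps of the bayonet track, and twist it clockwise (seen from above) against its spring until its pointers stand at the half-way ribs. Do not twist on to the click at the double ribs, which would lock it running. Pulse lasts only while the lid is held, so finish with the lid still in your grip, holding it half-way, and leave everything round it where it is.

Things in the scene. Friction and masses are not known exactly. Their poses are not given: they have to be found in the camera images.
- chopper: Cordless mini chopper, fixed: round white motor base 129 mm wide, 64 high; on it a clear bowl (inside 101, outside 107 wide), floor at z = 70, rim at z = 128. Origin under its middle, z up. A steel drive spindle 10 thick stands in the middle, from the bowl floor to z = 115. Two white bayonet tracks, facing each other, run round the rim outside (radius 58 to 69, top z = 137.5).
- tab_gap (a point): Middle of one gap for a lid tab, at rim height on the chopper's +x axis, radius 62 mm; the other is across the bowl, on -x. A gap is open above and 22 mm wide along the rim. Counter-clockwise of it is a solid stop; clockwise (seen from above) the track is roofed and keeps the lid down.
- half_mark (a point): The half-way (pulse) rib: a single black rib on the track's roof, radius 63.5 mm, 0.50 rad clockwise of tab_gap; its twin is across the bowl. A double rib 1.0 rad clockwise of the gap marks the lock: there a sprung ball in the track clicks behind the tab and holds it.
- blade: S-blade, loose, upright on the worktop: grey square hub 24 x 24 mm, 64 high, flat sides facing its own x and y; two thin steel wings at z = 5 and 19 reach 44 from the axis. Origin under the hub's middle, z up. A 13 mm square bore, open below, 54 deep, goes over the spindle; fully down, the hub stands on the bowl floor and its top is 6 above the rim. Take it by the top 35 mm. About 50 g.
- lid: Grey lid, loose, lying upright. Origin under its middle, z up. Tapered skirt (97 wide, 90 at its foot), z 0 to 12, goes into the bowl; flange 107 wide, z 12 to 16, rests on the rim; hollow dome to 27; grip bar 64 long in x, 14 thick in y, z 27 to 59. Two tabs, 14 wide, z 12 to 16, reach to radius 63 on its +x and -x, each with a white pointer ridge. Half a turn makes no difference. About 130 g.
- lid_seat (a point): Point on the chopper's axis, 116 mm above the worktop, where the lid's origin is when seated. Its x axis is the chopper's x: the lid's x must lie along it, either way round, for the tabs to drop into the gaps.
- spindle_tip (a point): Tapered tip of the drive spindle, on the chopper's axis, 115 mm above the worktop.
- switch_ring (a joint): Sprung pulse switch in the tracks, pushed round by the lid's tabs: rad, 0 at rest, grows clockwise. The tabs meet it 0.08 rad after the entry position, so it reads 0.42 with the lid at the half-way rib, 0.92 at the click. Its spring turns the lid back if let go (0.06 N m at first, 0.17 half-way); the click ball is felt from about 0.82.
- nut_packet: Opened packet of nuts, 80 x 103 x 32 mm, lying at the back left; leave it. Origin under its middle.
- jam_jar: Jam jar with screw lid, 65 x 69 x 86 mm, at the back left; leave it. Origin under its middle.
- spice_jar: Spice jar, 45 mm wide and 106 mm high, at the back right; leave it. Origin under its middle.
- salt_mill: Wooden salt mill, 54 mm wide and 138 mm high, at the back right; leave it. Origin under its middle.
Mind the look-alikes: they are no part of the job. What is shaped like the blade but blue or purple is not meant.

How it is judged:
On the way, in this order (a step that is already met when the one before it is completed fails the run):
1. the blade stands on the spindle, down on the bowl's floor, and has been let go (horizontal distance between blade and chopper below 0.005 m and z of blade in the frame of chopper between 0.066 and 0.074 m and angle between blade's own z axis and vertical below 0.1 rad and contact force between the fingers and blade below 0.5 N), for 0.2 s.
2. the lid sits flat on the rim with its tabs down in the gaps (horizontal distance between lid and lid_seat below 0.004 m and z of lid in the frame of chopper between 0.112 and 0.1195 m and angle between lid's own z axis and vertical below 0.06 rad and angle between the x axis of lid and the x axis of chopper, either way round below 0.25 rad), for 0.1 s.
At the end, for the whole second after the job is handed in: Blade down on the spindle (5 mm, within 4 mm of the floor), upright; lid home on the rim (4 mm, at most 3.5 mm high, level), at rest, turned 0.34 to 0.68 rad clockwise from its entry position (rib at 0.50, click at 1.0), switch pushed round, fingers still holding the lid with over 3 N (horizontal distance between lid and lid_seat below 0.004 m and z of lid in the frame of chopper between 0.112 and 0.1195 m and angle between lid's own z axis and vertical below 0.06 rad and horizontal distance between blade and chopper below 0.005 m and z of blade in the frame of chopper between 0.066 and 0.074 m and angle between blade's own z axis and vertical below 0.1 rad and angle between the x axis of lid and the x axis of chopper, either way round between 0.34 and 0.68 rad and value of joint switch_ring between 0.22 and 0.64 rad and angular speed of lid below 0.2 rad/s and contact force between the fingers and lid above 3 N); the arm keeps its last pose, push and grip.
It fails at once if the lid is twisted on past the click (value of joint switch_ring above 0.9 rad).
It fails at once if the nut packet is pushed out of its place (distance of nut_packet from where it was at the start of the episode above 0.03 m).
It fails at once if the jam jar is pushed out of its place (distance of jam_jar from where it was at the start of the episode above 0.03 m).
It fails at once if the spice jar is pushed out of its place (distance of spice_jar from where it was at the start of the episode above 0.03 m).
It fails at once if the salt mill is pushed out of its place (distance of salt_mill from where it was at the start of the episode above 0.03 m).
It also fails if it takes over 66 s, if anything falls off the work surface, if the arm or the gripper's body presses on something with over 40 N, if the wrist force passes 120 N, or if a joint passes its speed limit or range.

## Working session

There is one attempt and no reset: what is moved stays moved. The work goes in short steps, Python scripts to look and compute and a tool call to move; the robot and the scene stay as the last step left them, time stands still between calls to the robot, and variables do not carry over. Pictures are saved under pics/ and viewed, at most 10 in all, crops included, and the job is handed in when it is done.

Besides the shell and the picture viewer there is one more tool, called as name([rows], argument=value, ...), one row to a line, values as JSON. drive_tool: Moves the arm, as the interface text tells. Its arguments: {"type":"object","properties":{"plan":{"type":"array"},"newtons":{"type":"number"}},"required":["plan"]}

```bash
ls; mkdir -p pics; cat > h.py <<'E'
import numpy as np, cv2
from station import manip
def snap(n):
    s=manip.snapshot(n); np.savez(f'{n}.npz',**{k:np.asarray(v) for k,v in s.items()}); return s
def cloud(s):
    z=np.asarray(s['z_map'],float); H,W=z.shape
    f=H/2/np.tan(np.radians(float(s['fov_y']))/2)
    v,u=np.mgrid[:H,:W]
    P=np.stack([(u-s['cx'])/f*z,-(v-s['cy'])/f*z,-z,np.ones_like(z)],-1)@np.asarray(s['extrinsics']).T
    P=P[...,:3]; P[z==0]=np.nan; return P
E
python3 - <<'E'
from h import *
a=snap('scene');b=snap('top')
for n,s in(('scene',a),('top',b)): cv2.imwrite(f'pics/{n}0.png',s['image'][...,::-1]); print({k:v for k,v in s.items() if k not in('image','z_map')})
print(manip.sense(), manip.finger_overhang)
E
```

```text
pics
{'fov_y': 47.299324849451736, 'cx': 281.19382139204856, 'cy': 207.46377043408185, 'extrinsics': array([[-0.63441765,  0.58382288, -0.50662124, -0.18407094],
       [-0.77288764, -0.4897872 ,  0.4034268 ,  0.65817255],
       [-0.0126068 ,  0.64750238,  0.76195914,  1.25625465],
       [ 0.        ,  0.        ,  0.        ,  1.        ]])}
{'fov_y': 43.92213156721989, 'cx': 279.6921110161668, 'cy': 205.34742978244313, 'extrinsics': array([[-0.43663768,  0.7723182 , -0.46138068, -0.16339824],
       [-0.89953018, -0.36687951,  0.23716002,  0.39759754],
       [ 0.01389188,  0.51857885,  0.85491695,  1.46961249],
       [ 0.        ,  0.        ,  0.        ,  1.        ]])}
{'t': 0.1, 'q': array([-1.29350408e+00,  5.28361132e-01,  1.43379964e+00, -7.68425644e-06,
        1.18141614e+00, -1.78494341e-01]), 'qd': array([ 2.46237333e-04, -7.59998804e-04, -2.59513010e-03, -7.68051866e-05,
        1.27681471e-03, -1.21779828e-03]), 'tau': array([-4.45777114e-04, -4.43304777e+01, -1.78585607e+01, -3.27551570e-04,
        3.85276624e-03, -1.11195132e-05]), 'tcp_pos': array([ 0.27495699, -0.56056401,  0.24443077]), 'tool_rot': array([ 9.74143706e-01,  2.25927101e-01, -5.25389451e-05, -9.90743335e-04]), 'force': array([-1.01861513,  0.04864777,  0.00428436]), 'ft_torque': array([0.04796441, 0.00185823, 0.01175904]), 'gripper_force': 0.0, 'finger_gap': 0.9977494987832463} 0.014
```

View pics/scene0.png

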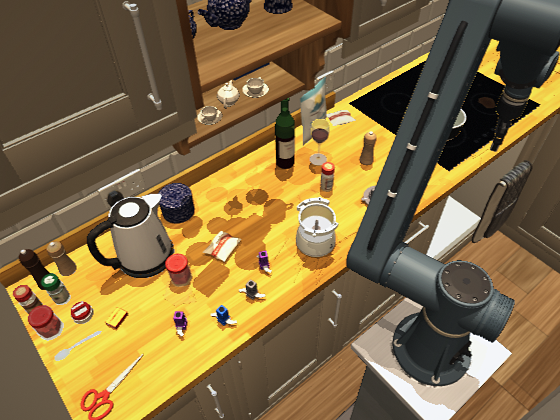

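View pics/top0.png

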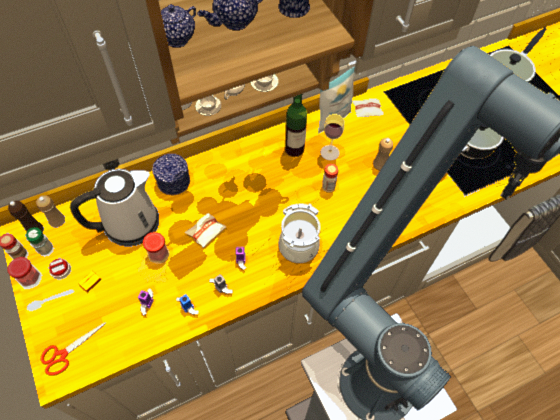

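The top view shows blade-shaped things at purple (241,257), grey (220,285), blue (187,302) and purple (146,299). Only the grey one fits the description. The chopper is at (300,238). The lid seems to be hidden behind the arm, with a bit of it at (368,190) in the scene view.

```bash
python3 - <<'E'
from h import *
c=[]
for n,(u0,v0,w,h),pts in(('top',(130,190,210,130),[(220,283),(300,232),(206,231),(155,247),(330,175),(384,150)]),('scene',(230,185,160,100),[(251,288),(317,220),(368,190)])):
    s=dict(np.load(n+'.npz')); P=cloud(s)
    for u,v in pts: print(n,u,v,P[v,u].round(3))
    c.append(cv2.resize(s['image'][v0:v0+h,u0:u0+w,::-1],(480,298),interpolation=cv2.INTER_CUBIC))
cv2.imwrite('pics/crop1.png',np.vstack(c))
E
```

```text
top 220 283 [0.433 0.278 0.063]
top 300 232 [0.467 0.003 0.097]
top 206 231 [0.629 0.248 0.028]
top 155 247 [0.612 0.409 0.085]
top 330 175 [ 0.607 -0.176  0.103]
top 384 150 [ 0.615 -0.381  0.11 ]
scene 251 288 [0.431 0.284 0.063]
scene 317 220 [0.467 0.    0.112]
scene 368 190 [ 0.503 -0.276  0.024]
```

View pics/crop1.png

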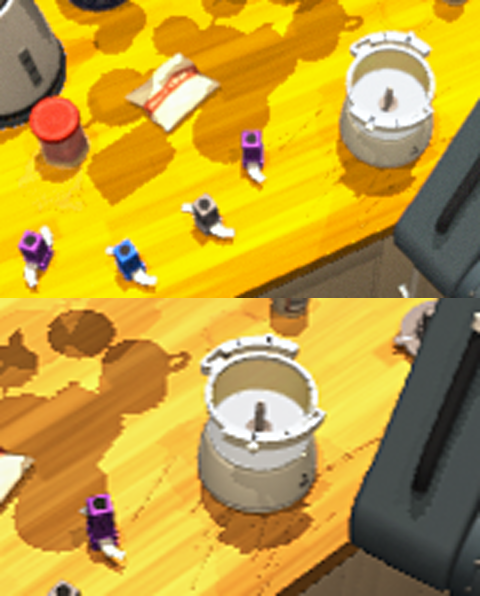

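The close crop confirms that the only grey S-blade is at top (220,283). Next I'll fit the blade and chopper poses.

```bash
cat >> h.py <<'E'
from scipy.optimize import least_squares
def near(P,c,r,z0,z1):
    m=(np.hypot(P[...,0]-c[0],P[...,1]-c[1])<r)&(P[...,2]>z0)&(P[...,2]<z1)
    return P[m]
E
python3 - <<'E'
from h import *
for n in('top','scene'):
    s=dict(np.load(n+'.npz')); P=cloud(s)
    b=near(P,(.433,.281),.035,.03,.08); print(n,'blade n',len(b),'zmax',np.percentile(b[:,2],[50,90,98]).round(4))
    t=b[b[:,2]>.058]; 
    print(' top mean',t.mean(0).round(4),len(t),cv2.minAreaRect((t[:,:2]*1000).astype('f4')),'all',cv2.minAreaRect((b[:,:2]*1000).astype('f4')))
    w=near(P,(.433,.281),.06,.003,.024); print(' wings',len(w)); 
    for p in w[::max(1,len(w)//25)]: print('   ',p.round(3))
    c=near(P,(.467,0),.09,.132,.142); 
    f=lambda q:np.clip(np.abs(np.hypot(c[:,0]-q[0],c[:,1]-q[1])-.0635)-.0055,0,1)*1e3+0.05*(np.hypot(c[:,0]-q[0],c[:,1]-q[1])-.0635)*1e3
    r=least_squares(f,(.467,0),loss='soft_l1'); print(' chop',r.x.round(4),len(c),np.median(c[:,2]))
    d=c[:,:2]-r.x; a=np.degrees(np.arctan2(d[:,1],d[:,0])); print(np.histogram(a,72,(-180,180))[0])
    sp=near(P,r.x,.02,.095,.125); print(' spindle',len(sp),sp.mean(0).round(4),sp[:,2].max())
E
```

```text
top blade n 109 zmax [0.0617 0.0675 0.0696]
 top mean [0.4448 0.2768 0.0645] 67 ((445.4781494140625, 276.87176513671875), (25.1384334564209, 24.154296875), 10.4802885055542) all ((445.3864440917969, 277.2999267578125), (26.66974639892578, 24.144472122192383), 16.181318283081055)
 wings 301
    [0.483 0.25  0.004]
    [0.473 0.251 0.005]
    [0.456 0.231 0.005]
    [0.46  0.253 0.004]
    [0.474 0.29  0.004]
    [0.48  0.316 0.003]
    [0.437 0.236 0.005]
    [0.456 0.293 0.008]
    [0.446 0.29  0.018]
    [0.447 0.29  0.008]
    [0.442 0.289 0.01 ]
    [0.415 0.226 0.004]
    [0.418 0.256 0.02 ]
    [0.422 0.274 0.024]
    [0.433 0.287 0.004]
    [0.406 0.23  0.005]
    [0.442 0.321 0.006]
    [0.418 0.277 0.004]
    [0.415 0.278 0.005]
    [0.425 0.309 0.007]
    [0.394 0.249 0.005]
    [0.422 0.32  0.004]
    [0.414 0.32  0.004]
    [0.407 0.326 0.003]
    [0.381 0.286 0.004]
    [0.377 0.3   0.005]
 chop [0.4711 0.0026] 269 0.13716512650210566
[ 2  3  1  7  5  2  0  1  1  0  0  1  0  0  0  2  0  0  0  0  2  7  5  6
  6  7  9  6  6  5  5  8  5  3  9  6  2  4  3  5  6  0  0  0  1  0
[... 723 characters left out ...]
[0.409 0.253 0.019]
    [0.43  0.285 0.019]
    [0.409 0.261 0.021]
    [0.438 0.287 0.006]
    [0.455 0.311 0.004]
    [0.457 0.318 0.003]
    [0.461 0.329 0.004]
    [0.408 0.27  0.004]
    [0.424 0.301 0.006]
    [0.381 0.254 0.005]
    [0.442 0.339 0.006]
    [0.39  0.279 0.003]
    [0.382 0.275 0.004]
    [0.398 0.303 0.004]
    [0.392 0.307 0.004]
    [0.39  0.32  0.004]
 chop [0.4669 0.0015] 258 0.13682817895321153
[ 3  2  3  3  4  1  0  0  0  0  0  0  0  0  0  0  0  0  0  0  3  6  7  4
  6  7  7  6  6  6  6  7  7  6  6  5  2  3  5  4  6  2  0  0  1  0  0  0
  0  0  0  0  0  0  0  0  2  9  9  8  8  9 12  9  6  9  7  8  7  8  8  5]
 spindle 16 [0.467  0.0016 0.1055] 0.11192568830536875
```

```bash
cat >> h.py <<'E'
def rect(s,c,z,half=.085,N=380):
    H,W=s['z_map'].shape; f=H/2/np.tan(np.radians(float(s['fov_y']))/2)
    g=np.linspace(-half,half,N); X,Y=np.meshgrid(c[0]+g[::-1],c[1]+g[::-1],indexing='ij') # up=+x, left=+y
    Q=np.stack([X,Y,np.full_like(X,z),np.ones_like(X)],-1)@np.linalg.inv(np.asarray(s['extrinsics'])).T
    u=s['cx']+f*Q[...,0]/-Q[...,2]; v=s['cy']-f*Q[...,1]/-Q[...,2]
    return cv2.remap(s['image'],u.astype('f4'),v.astype('f4'),cv2.INTER_CUBIC)[...,::-1]
E
python3 - <<'E'
from h import *
o=[]
for n,c in(('top',(.4705,.0026)),('scene',(.4675,.0016))):
    s=dict(np.load(n+'.npz')); im=rect(s,c,.1375).copy()
    for a in range(0,360,30):
        t=np.radians(a); k=380/.17
        p=lambda r:(int(190-r*k*np.sin(t)),int(190-r*k*np.cos(t)))
        cv2.line(im,p(.073),p(.082),(0,0,255) if a else (255,0,255),2)
    o.append(im)
cv2.imwrite('pics/rect1.png',np.hstack(o))
E
```

```text
(no output)
```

View pics/rect1.png

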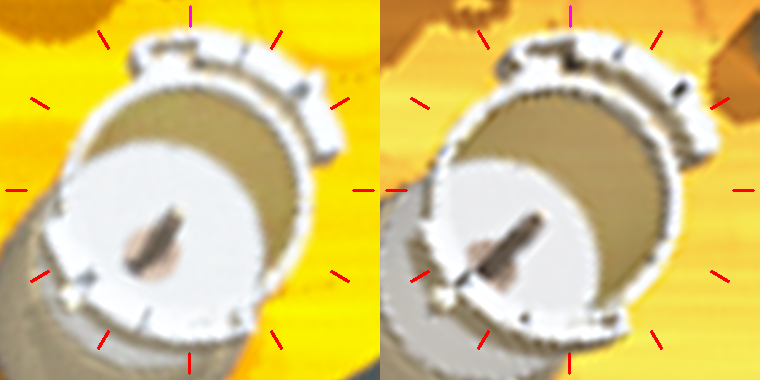

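Seen from above (up = +x, left = +y), the upper gap is dark at about (150–195,50). The single ribs are near (245,55) and (145,318), the double ribs near (305,92) and (85,278). This puts the gap axis at about +8° and the chopper centre near (0.469, 0.002). Next I'll move towards the blade.

drive_tool([
  [0,0,0,0,0,5,1],
  [0,0,0,0,0,5,1],
  [0.033,-0.037,0,0,0,0,1],
  [0.033,-0.037,0,0,0,0,1],
  [0.033,-0.037,0,0,0,0,1],
  [0.033,-0.037,0,0,0,0,1],
  [0.033,-0.037,0,0,0,0,1],
  [0.033,-0.037,0,0,0,0,1],
  [0.033,-0.037,0,0,0,0,1],
  [0.033,-0.037,0,0,0,0,1],
], newtons=30)

```text
t: 1.1
tcp_pos: [0.4469, -0.2015, 0.2451]
tool_rot: [0.99, 0.14, -0.0, -0.0]
force: [0.6, -0.3, 0.2]
finger_gap: 0.996
gripper_force: 0.0
```

```bash
cat >> h.py <<'E'
from scipy.spatial.transform import Rotation as R
def st():
    s=manip.sense(); r=R.from_quat(s['tool_rot']); M=r.as_matrix()
    print('t',round(s['t'],2),'tcp',s['tcp_pos'].round(4),'yaw',np.degrees(np.arctan2(M[1,0],M[0,0])).round(2),'z',M[:,2].round(4),'q',s['q'].round(2),'gap',round(s['finger_gap'],3),'gf',round(s['gripper_force'],1),'F',s['force'].round(1),'T',s['ft_torque'].round(2))
    return s,M
def to(p,yaw=None):
    s,M=st(); print('shift tool',(M.T@(np.array(p)-s['tcp_pos'])).round(4))
    if yaw is not None: print('wz',((np.degrees(np.arctan2(M[1,0],M[0,0]))-yaw+180)%360-180).round(2))
E
python3 -c "
from h import *
to((.4435,.2768,.245),16)
for n,c in(('top',[(241,255),(187,300)]),):
    P=cloud(dict(np.load(n+'.npz')))
    for u,v in c: print(P[v-3:v+3,u].round(3))
"
```

```text
t 1.1 tcp [ 0.4469 -0.2015  0.2451] yaw 16.09 z [-3.e-04  3.e-04 -1.e+00] q [-0.65  0.35  1.76  0.    1.03  0.64] gap 0.996 gf 0.0 F [ 0.6 -0.3  0.2] T [-0.02 -0.02  0.  ]
shift tool [ 1.293e-01 -4.605e-01  3.000e-04]
wz 0.09
[[0.496 0.184 0.069]
 [0.496 0.184 0.061]
 [0.492 0.186 0.064]
 [0.493 0.186 0.054]
 [0.492 0.187 0.05 ]
 [0.493 0.187 0.042]]
[[0.433 0.379 0.065]
 [0.431 0.38  0.064]
 [0.428 0.381 0.066]
 [0.426 0.382 0.063]
 [0.421 0.383 0.069]
 [0.422 0.384 0.059]]
```

drive_tool([
  [0.013,-0.046,0,0,0,0,1],
  [0.013,-0.046,0,0,0,0,1],
  [0.013,-0.046,0,0,0,0,1],
  [0.013,-0.046,0,0,0,0,1],
  [0.013,-0.046,0,0,0,0,1],
  [0.013,-0.046,0,0,0,0,1],
  [0.013,-0.046,0,0,0,0,1],
  [0.013,-0.046,0,0,0,0,1],
  [0.013,-0.046,0,0,0,0,1],
  [0.013,-0.046,0,0,0,0,1],
])

```text
t: 2.1
tcp_pos: [0.4432, 0.2764, 0.2451]
tool_rot: [0.99, 0.14, -0.0, 0.0]
force: [0.6, -1.0, 0.2]
finger_gap: 1.002
gripper_force: 0.0
```

```bash
python3 - <<'E'
from h import *
a=snap('scene');b=snap('top')
cv2.imwrite('pics/v2.png',np.vstack([a['image'][100:330],b['image'][100:330]])[...,::-1])
to((.4435,.2768,.048),16)
E
```

```text
t 2.2 tcp [0.4433 0.2796 0.2452] yaw 16.5 z [ 0.0012  0.0024 -1.    ] q [0.35 0.39 1.69 0.   1.06 1.63] gap 1.0 gf 0.0 F [ 0.  -0.6 -1.1] T [-0.    0.05  0.03]
shift tool [-0.001   0.0032  0.1972]
wz 0.5
```

View pics/v2.png

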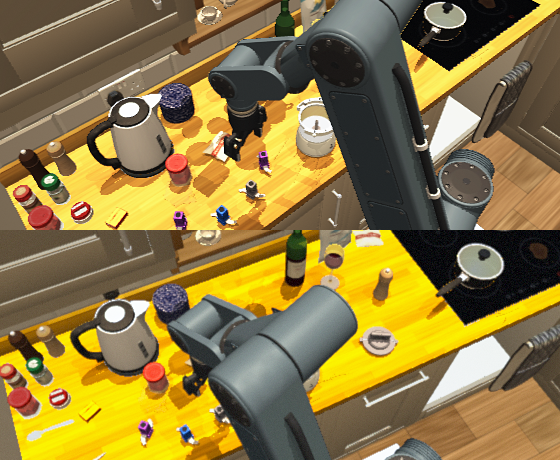

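The lid is now clear in the top view, at full-picture pixel (379,211). Its grip bar runs roughly left to right there. I'll measure it.

```bash
python3 - <<'E'
from h import *
s=dict(np.load('top.npz'));P=cloud(s)
print(P[211,379])
c=P[211,379]
b=near(P,c,.06,.05,.065);print('bar',len(b),b.mean(0).round(4),cv2.minAreaRect((b[:,:2]*1000).astype('f4')))
f=near(P,c,.08,.011,.021)
q=least_squares(lambda q:np.hypot(f[:,0]-q[0],f[:,1]-q[1])-.0500,c[:2],loss='soft_l1',f_scale=.003).x
print('flange c',q.round(4),len(f))
d=f[:,:2]-q;r=np.hypot(*d.T);k=r>.057;print('tabs',k.sum(),np.sort(np.degrees(np.arctan2(d[k,1],d[k,0]))).round(0),r[k].max())
s=dict(np.load('scene.npz'));P=cloud(s)
b=near(P,(.443,.277),.03,.055,.075);print('hub scene',len(b),b.mean(0).round(4),cv2.minAreaRect((b[:,:2]*1000).astype('f4')))
E
```

```text
[ 0.45710555 -0.28159629  0.02986219]
bar 98 [ 0.4652 -0.2853  0.0569] ((465.8744812011719, -286.1292419433594), (64.05194091796875, 18.72408676147461), 62.89173889160156)
flange c [ 0.4686 -0.2895] 358
tabs 19 [-176. -170. -128. -124. -123. -119. -111.   19.   59.   64.   64.   64.
   67.   68.   69.   69.  112.  138.  140.] 0.07637212972102579
hub scene 74 [0.4413 0.2767 0.0631] ((442.5653381347656, 276.3267822265625), (26.113826751708984, 26.116609573364258), 16.252517700195312)
```

drive_tool([
  [0,0.002,0.03,0,0,0,1],
  [0,0,0.04,0,0,0,1],
  [0,0,0.04,0,0,0,1],
  [0,0,0.03,0,0,0,1],
  [0,0,0,0,0,0,1],
  [0,0,0,0,0,0,1],
])

```text
t: 2.8
tcp_pos: [0.4444, 0.272, 0.1052]
tool_rot: [0.99, 0.14, -0.001, 0.0]
force: [-0.4, -0.2, 0.1]
finger_gap: 1.002
gripper_force: 0.0
```

```bash
python3 -c "
from h import *
to((.4435,.2768,.046),16)"
```

```text
t 2.8 tcp [0.4444 0.272  0.1052] yaw 16.08 z [-1.3e-03 -6.0e-04 -1.0e+00] q [ 0.33  0.61  1.81 -0.    0.73  1.62] gap 1.002 gf 0.0 F [-0.4 -0.2  0.1] T [0.01 0.03 0.03]
shift tool [ 0.0006 -0.0049  0.0592]
wz 0.08
```

drive_tool([
  [0.0006,-0.005,0.02,0,0,0,1],
  [0,0,0.02,0,0,0,1],
  [0,0,0.019,0,0,0,1],
  [0,0,0,0,0,0,1],
  [0,0,0,0,0,0,1],
])

```text
t: 3.3
tcp_pos: [0.4447, 0.2778, 0.0479]
tool_rot: [0.99, 0.14, 0.001, -0.0]
force: [0.3, -0.3, -0.1]
finger_gap: 0.997
gripper_force: 0.0
```

drive_tool([
  [0,0,0,0,0,0,-1],
  [0,0,0,0,0,0,-1],
  [0,0,0,0,0,0,-1],
  [0,0,0,0,0,0,-1],
  [0,0,0,0,0,0,-1],
  [0,0,0,0,0,0,-1],
  [0,0,0,0,0,0,-1],
], newtons=30)

```text
t: 4.0
tcp_pos: [0.4438, 0.2776, 0.0467]
tool_rot: [0.99, 0.14, 0.0, -0.0]
force: [-1.4, -1.0, 5.6]
finger_gap: 0.274
gripper_force: 37.7
```

drive_tool([
  [0,0,-0.02,0,0,0,-1],
  [0,0,-0.04,0,0,0,-1],
  [0,0,-0.05,0,0,0,-1],
  [0,0,-0.05,0,0,0,-1],
  [0,0,-0.02,0,0,0,-1],
  [0,0,0,0,0,0,-1],
  [0,0,0,0,0,0,-1],
])

```text
t: 4.7
tcp_pos: [0.4429, 0.2773, 0.2256]
tool_rot: [0.99, 0.14, -0.001, 0.0]
force: [-0.5, 0.2, -1.3]
finger_gap: 0.274
gripper_force: 37.0
```

drive_tool([
  [-0.004,0.022,0,0,0,0,-1],
  [-0.008,0.041,0,0,0,0,-1],
  [-0.008,0.042,0,0,0,0,-1],
  [-0.008,0.042,0,0,0,0,-1],
  [-0.008,0.042,0,0,0,0,-1],
  [-0.008,0.042,0,0,0,0,-1],
  [-0.005,0.027,0,0,0,0,-1],
  [-0.003,0.014,0,0,0,0,-1],
  [0,0,0,0,0,0,-1],
  [0,0,0,0,0,0,-1],
])

```text
t: 5.7
tcp_pos: [0.4678, 0.0022, 0.2246]
tool_rot: [0.99, 0.14, -0.002, -0.001]
force: [0.1, -0.8, -0.4]
finger_gap: 0.279
gripper_force: 36.9
```

```bash
python3 - <<'E'
from h import *
to((.469,.002,.118),16)
a=snap('scene');b=snap('top')
cv2.imwrite('pics/v3.png',np.hstack([cv2.resize(x['image'][v:v+150,u:u+130,::-1],(390,450),interpolation=cv2.INTER_CUBIC) for x,u,v in((a,255,130),(b,240,150))]))
E
```

```text
t 5.7 tcp [0.4678 0.0022 0.2246] yaw 16.06 z [-0.0043  0.0015 -1.    ] q [-0.24  0.35  1.84  0.    0.96  1.06] gap 0.279 gf 36.9 F [ 0.1 -0.8 -0.4] T [0.01 0.03 0.03]
shift tool [0.0014 0.0008 0.1065]
wz 0.06
```

View pics/v3.png

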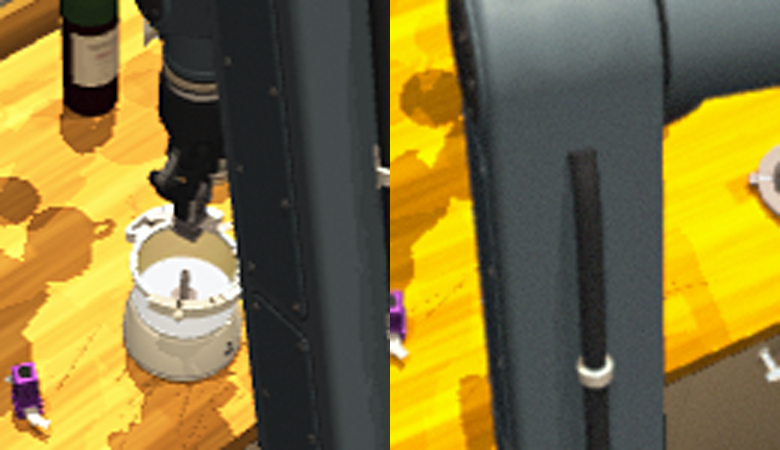

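The gripper holds the grey hub straight above the spindle (left crop, about (190,225)). I'll descend carefully and watch the force.

drive_tool([
  [0.001,0.001,0.02,0,0,0,-1],
  [0,0,0.02,0,0,0,-1],
  [0,0,0.015,0,0,0,-1],
  [0,0,0,0,0,0,-1],
  [0,0,0,0,0,0,-1],
])

```text
t: 6.3
tcp_pos: [0.4702, 0.002, 0.1712]
tool_rot: [0.99, 0.141, -0.0, -0.0]
force: [-0.3, -0.1, -0.4]
finger_gap: 0.27
gripper_force: 36.9
```

drive_tool([
  [0,0,0.004,0,0,0,-1],
  [0,0,0.004,0,0,0,-1],
  [0,0,0.004,0,0,0,-1],
  [0,0,0,0,0,0,-1],
])

```text
t: 6.7
tcp_pos: [0.4701, 0.0012, 0.159]
tool_rot: [0.99, 0.14, -0.0, -0.0]
force: [0.5, -0.2, -0.4]
finger_gap: 0.275
gripper_force: 36.9
```

drive_tool([
  [0,0,0.004,0,0,0,-1],
  [0,0,0.004,0,0,0,-1],
  [0,0,0,0,0,0,-1],
])

```text
t: 7.0
tcp_pos: [0.47, 0.0011, 0.1508]
tool_rot: [0.99, 0.14, -0.001, -0.0]
force: [0.3, 0.9, -0.2]
finger_gap: 0.279
gripper_force: 36.9
```

```bash
python3 -c "
from h import *
st()"
```

```text
t 7.0 tcp [0.47   0.0011 0.1508] yaw 16.11 z [-1.2e-03  3.0e-04 -1.0e+00] q [-0.24  0.48  1.91  0.    0.76  1.05] gap 0.279 gf 36.9 F [ 0.3  0.9 -0.2] T [-0.02  0.02 -0.02]
```

drive_tool([
  [0,0,0.006,0,0,0,-1],
  [0,0,0.006,0,0,0,-1],
  [0,0,0.006,0,0,0,-1],
  [0,0,0.006,0,0,0,-1],
  [0,0,0.004,0,0,0,-1],
  [0,0,0,0,0,0,-1],
])

```text
t: 7.6
tcp_pos: [0.4699, 0.0012, 0.1226]
tool_rot: [0.99, 0.14, -0.001, -0.0]
force: [0.3, 0.5, 0.2]
finger_gap: 0.27
gripper_force: 36.9
```

drive_tool([
  [0,0,0.003,0,0,0,-1],
  [0,0,0.002,0,0,0,-1],
  [0,0,0,0,0,0,-1],
])

```text
t: 7.9
tcp_pos: [0.4703, 0.0012, 0.1182]
tool_rot: [0.99, 0.14, -0.0, -0.0]
force: [-0.4, 0.1, -0.4]
finger_gap: 0.277
gripper_force: 36.9
```

drive_tool([
  [0,0,0.001,0,0,0,-1],
  [0,0,0,0,0,0,-0.05],
  [0,0,0,0,0,0,-0.05],
  [0,0,0,0,0,0,-0.05],
  [0,0,0,0,0,0,-0.05],
])

```text
t: 8.4
tcp_pos: [0.4704, 0.0011, 0.1174]
tool_rot: [0.99, 0.14, 0.0, 0.0]
force: [-0.4, -0.6, -0.8]
finger_gap: 0.476
gripper_force: 0.0
```

drive_tool([
  [0,0,-0.02,0,0,0,-0.05],
  [0,0,-0.04,0,0,0,-0.05],
  [0,0,-0.05,0,0,0,-0.05],
  [0,0,-0.02,0,0,0,-0.05],
  [0,0.02,0,0,0,0,0.2],
  [0,0.04,0,0,0,0,0.6],
  [0,0.045,0,0,0,0,1],
  [0,0.045,0,0,0,0,1],
  [0,0.045,0,0,0,0,1],
  [0,0,0,0,0,0,1],
])

```text
t: 9.4
tcp_pos: [0.5267, -0.1922, 0.2476]
tool_rot: [0.99, 0.138, 0.002, 0.002]
force: [-0.5, 0.5, 0.7]
finger_gap: 0.999
gripper_force: 0.0
```

```bash
python3 - <<'E'
from h import *
to((.466,-.286,.20),63-90)
a=snap('scene');b=snap('top')
for s in(a,b):
    P=cloud(s); t=near(P,(.469,.002),.022,.12,.15); print(len(t),t.mean(0).round(4),np.percentile(t[:,2],[10,50,90]).round(4))
    c=near(P,(.469,.002),.09,.125,.142); print(len(c))
cv2.imwrite('pics/v4.png',np.hstack([cv2.resize(x['image'][v:v+150,u:u+130,::-1],(390,450),interpolation=cv2.INTER_CUBIC) for x,u,v in((a,255,150),(b,240,150))]))
E
```

```text
t 9.4 tcp [ 0.5267 -0.1922  0.2476] yaw 15.83 z [ 0.0039 -0.0041 -1.    ] q [-0.55  0.44  1.6  -0.    1.1   0.75] gap 0.999 gf 0.0 F [-0.5  0.5  0.7] T [ 0.01  0.05 -0.04]
shift tool [-0.0841  0.0735  0.0477]
wz 42.83
75 [0.4665 0.0034 0.1314] [0.1231 0.1332 0.137 ]
541<stdin>:5: RuntimeWarning: Mean of empty slice.
  ret = um.true_divide(
Traceback (most recent call last):
IndexError: index -1 is out of bounds for axis 0 with size 0
```

The hub top reads about 0.135 in the scene view, so the blade is down. Now the lid: its bar runs along 63°, so I turn the tool to match.

drive_tool([
  [0,0,0,0,0,-8,1],
  [0,0,0,0,0,-8,1],
  [0,0,0,0,0,-8,1],
  [0,0,0,0,0,-8,1],
  [0,0,0,0,0,-8,1],
  [0,0,0,0,0,-7,1],
  [-0.037,-0.003,0.03,0,0,0,1],
  [-0.037,-0.003,0.03,0,0,0,1],
  [-0.037,-0.003,0.04,0,0,0,1],
  [0,0,0,0,0,0,1],
])

```text
t: 10.5
tcp_pos: [0.4636, -0.2774, 0.1467]
tool_rot: [0.853, 0.522, -0.002, -0.005]
force: [-0.6, 1.7, 0.1]
finger_gap: 1.0
gripper_force: 0.0
```

```bash
python3 - <<'E'
from h import *
to((.4665,-.288,.045),63)
for n in('scene','top'):
    s=snap(n);P=cloud(s)
    b=near(P,(.467,-.288),.04,.05,.064);print(n,'bar',len(b),cv2.minAreaRect((b[:,:2]*1000).astype('f4')) if len(b)>5 else '')
    c=near(P,(.469,.002),.022,.131,.142); print('hub',len(c),c.mean(0).round(4) if len(c) else '', cv2.minAreaRect((c[:,:2]*1000).astype('f4')) if len(c)>5 else '')
E
```

```text
t 10.5 tcp [ 0.4636 -0.2774  0.1467] yaw 62.97 z [-0.008   0.0064 -0.9999] q [-0.75  0.56  1.73 -0.    0.86 -0.27] gap 1.0 gf 0.0 F [-0.6  1.7  0.1] T [-0.02  0.04  0.01]
shift tool [-0.0083  0.0084  0.1016]
wz -0.03
scene bar 0 
hub 51 [0.4668 0.0028 0.135 ] ((467.42236328125, 3.6364059448242188), (24.6566162109375, 27.874603271484375), 19.842884063720703)
top bar 86 ((464.82806396484375, -286.0925598144531), (61.742855072021484, 17.958541870117188), 58.55522155761719)
hub 56 [0.471  0.0028 0.1352] ((471.6633605957031, 2.3163681030273438), (23.63954734802246, 24.72028160095215), 18.279329299926758)
```

drive_tool([
  [-0.006,0.004,0.03,0,0,0,1],
  [0,0,0.02,0,0,0,1],
  [0,0,0,0,0,0,1],
  [0,0,0,0,0,0,1],
])

```text
t: 11.0
tcp_pos: [0.4698, -0.2845, 0.1019]
tool_rot: [0.852, 0.524, 0.0, 0.001]
force: [0.3, 0.6, 0.3]
finger_gap: 1.004
gripper_force: 0.0
```

```bash
python3 -c "
from h import *
to((.4665,-.288,.045),62)"
```

```text
t 11.0 tcp [ 0.4698 -0.2845  0.1019] yaw 63.23 z [ 1.1e-03 -6.0e-04 -1.0e+00] q [-0.75  0.64  1.74  0.    0.76 -0.28] gap 1.004 gf 0.0 F [0.3 0.6 0.3] T [ 0.04  0.03 -0.02]
shift tool [-0.0046 -0.0014  0.0569]
wz 1.23
```

drive_tool([
  [-0.0045,-0.0015,0.02,0,0,0.5,1],
  [0,0,0.02,0,0,0,1],
  [0,0,0.017,0,0,0,1],
  [0,0,0,0,0,0,1],
  [0,0,0,0,0,0,1],
])

```text
t: 11.5
tcp_pos: [0.4663, -0.2891, 0.0451]
tool_rot: [0.854, 0.52, 0.0, 0.001]
force: [-0.8, 0.0, 0.3]
finger_gap: 0.998
gripper_force: 0.0
```

drive_tool([
  [0,0,0,0,0,0,-1],
  [0,0,0,0,0,0,-1],
  [0,0,0,0,0,0,-1],
  [0,0,0,0,0,0,-1],
  [0,0,0,0,0,0,-1],
  [0,0,0,0,0,0,-1],
  [0,0,0,0,0,0,-1],
  [0,0,0,0,0,0,-1],
], newtons=50)

```text
t: 12.3
tcp_pos: [0.4655, -0.2892, 0.044]
tool_rot: [0.854, 0.52, 0.0, 0.0]
force: [-0.3, -0.0, 4.6]
finger_gap: 0.153
gripper_force: 50.9
```

```bash
python3 -c "
from h import *
st()"
```

```text
t 12.3 tcp [ 0.4655 -0.2892  0.044 ] yaw 62.62 z [ 4.e-04 -4.e-04 -1.e+00] q [-0.76  0.74  1.77 -0.    0.64 -0.28] gap 0.153 gf 50.9 F [-0.3 -0.   4.6] T [0.06 0.05 0.1 ]
```

drive_tool([
  [0,0,-0.02,0,0,0,-1],
  [0,0,-0.04,0,0,0,-1],
  [0,0,-0.05,0,0,0,-1],
  [0,0,-0.05,0,0,0,-1],
  [0,0,-0.02,0,0,6,-1],
  [0,0,0,0,0,8,-1],
  [0,0,0,0,0,8,-1],
  [0,0,0,0,0,8,-1],
  [0,0,0,0,0,8,-1],
  [0,0,0,0,0,8,-1],
])

```text
t: 13.3
tcp_pos: [0.4648, -0.2884, 0.2228]
tool_rot: [0.99, 0.142, -0.001, -0.001]
force: [0.9, 0.4, -2.0]
finger_gap: 0.151
gripper_force: 50.2
```

drive_tool([
  [0,0,0,0,0,6,-1],
  [0,0,0,0,0,2.4,-1],
  [0,0,0,0,0,0,-1],
  [0,0,0,0,0,0,-1],
])

```text
t: 13.7
tcp_pos: [0.465, -0.2887, 0.223]
tool_rot: [0.997, 0.072, -0.0, -0.001]
force: [-0.6, 0.1, -1.2]
finger_gap: 0.153
gripper_force: 50.2
```

```bash
python3 - <<'E'
from h import *
to((.4695,.0015,.223),8.2)
s=snap('top');P=cloud(s);tc=manip.sense()['tcp_pos'];zb=tc[2]-.044
f=near(P,tc,.09,zb+.010,zb+.022)
q=least_squares(lambda q:np.hypot(f[:,0]-q[0],f[:,1]-q[1])-.0500,tc[:2],loss='soft_l1',f_scale=.003).x
d=f[:,:2]-q;r=np.hypot(*d.T);k=(r>.0565)&(r<.067);print('flange',q.round(4),len(f),np.sort(np.degrees(np.arctan2(d[k,1],d[k,0]))).round(0))
cv2.imwrite('pics/v4.png',rect(s,tc[:2],zb+.016,.1,450))
E
```

```text
t 13.7 tcp [ 0.465  -0.2887  0.223 ] yaw 8.26 z [-0.0011  0.0011 -1.    ] q [-0.76  0.45  1.65  0.    1.04  0.67] gap 0.153 gf 50.2 F [-0.6  0.1 -1.2] T [ 0.03  0.04 -0.08]
shift tool [ 0.0462 -0.2865  0.0003]
wz 0.06
flange [ 0.4714 -0.2922] 425 [-179. -178. -176. -176. -175. -174. -174. -174. -173. -170. -169. -168.
   11.   16.   16.   95.   96.  102.  105.  109.  113.  117.  120.  124.
  126.  130.  132.  132.  135.  138.  141.  141.  143.  144.  147.  152.
  155.  156.  158.  164.  173.  177.  179.  179.]
```

View pics/v4.png

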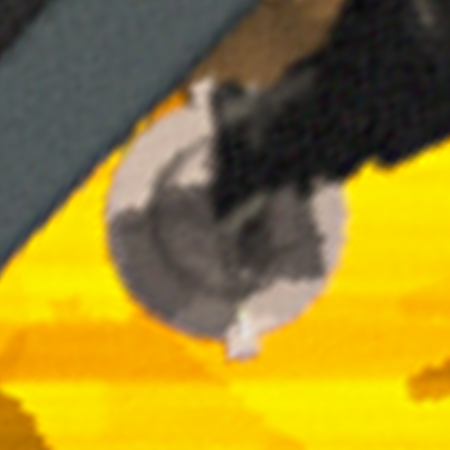

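The rectified top view shows the lid tabs at (205,92) and (241,348). That gives a yaw of about 8° with the lid centred within 1 mm of the TCP. I'll carry it to the chopper.

drive_tool([
  [0.003,-0.018,0,0,0,0,-1],
  [0.006,-0.038,0,0,0,0,-1],
  [0.006,-0.04,0,0,0,0,-1],
  [0.007,-0.042,0,0,0,0,-1],
  [0.007,-0.042,0,0,0,0,-1],
  [0.007,-0.042,0,0,0,0,-1],
  [0.006,-0.04,0,0,0,0,-1],
  [0.003,-0.0245,0,0,0,0,-1],
  [0,0,0,0,0,0,-1],
  [0,0,0,0,0,0,-1],
])

```text
t: 14.75
tcp_pos: [0.4685, 0.002, 0.2238]
tool_rot: [0.997, 0.073, 0.0, 0.0]
force: [0.7, -0.1, -1.7]
finger_gap: 0.155
gripper_force: 50.3
```

drive_tool([
  [0,0,0.01,0,0,0,-1],
  [0,0,0.015,0,0,0,-1],
  [0,0,0.01,0,0,0,-1],
  [0,0,0,0,0,0,-1],
  [0,0,0,0,0,0,-1],
])

```text
t: 15.25
tcp_pos: [0.4689, 0.0004, 0.1883]
tool_rot: [0.997, 0.071, -0.0, -0.0]
force: [-0.1, 0.6, -1.5]
finger_gap: 0.154
gripper_force: 50.3
```

```bash
python3 -c "
from h import *
to((.469,.0015,.160),8.2)"
```

```text
t 15.25 tcp [4.689e-01 4.000e-04 1.883e-01] yaw 8.15 z [-9.e-04  2.e-04 -1.e+00] q [-0.24  0.41  1.87 -0.    0.86  1.19] gap 0.154 gf 50.3 F [-0.1  0.6 -1.5] T [-0.03  0.02 -0.03]
shift tool [ 0.0003 -0.0011  0.0283]
wz -0.05
```

drive_tool([
  [0,-0.001,0.005,0,0,0,-1],
  [0,0,0.005,0,0,0,-1],
  [0,0,0.005,0,0,0,-1],
  [0,0,0.004,0,0,0,-1],
  [0,0,0,0,0,0,-1],
])

```text
t: 15.75
tcp_pos: [0.4684, 0.0021, 0.1691]
tool_rot: [0.997, 0.072, -0.001, -0.0]
force: [-0.6, -0.2, -2.0]
finger_gap: 0.154
gripper_force: 50.3
```

drive_tool([
  [0,0,0.003,0,0,0,-1],
  [0,0,0.003,0,0,0,-1],
  [0,0,0,0,0,0,-1],
])

```text
t: 16.05
tcp_pos: [0.4686, 0.002, 0.1634]
tool_rot: [0.997, 0.072, -0.0, -0.0]
force: [-0.9, -0.2, -1.9]
finger_gap: 0.153
gripper_force: 50.3
```

drive_tool([
  [0,0,0.002,0,0,0,-1],
  [0,0,0.001,0,0,0,-1],
  [0,0,0,0,0,0,-1],
])

```text
t: 16.35
tcp_pos: [0.4687, 0.002, 0.1606]
tool_rot: [0.997, 0.072, -0.0, -0.0]
force: [-0.6, -0.3, -2.6]
finger_gap: 0.151
gripper_force: 50.3
```

```bash
python3 -c "
from h import *
to((.469,.0015,.160),8.2)"
```

```text
t 16.35 tcp [0.4687 0.002  0.1606] yaw 8.21 z [-2.e-04  1.e-04 -1.e+00] q [-0.23  0.46  1.9   0.    0.78  1.19] gap 0.151 gf 50.3 F [-0.6 -0.3 -2.6] T [-0.    0.03  0.05]
shift tool [0.0002 0.0005 0.0006]
wz 0.01
```

drive_tool([
  [0,0,0.001,0,0,0,-1],
  [0,0,0,0,0,0,-1],
  [0,0,0,0,0,0,-1],
])

```text
t: 16.65
tcp_pos: [0.4689, 0.002, 0.1601]
tool_rot: [0.997, 0.072, 0.0, 0.0]
force: [-1.6, -0.2, 4.5]
finger_gap: 0.155
gripper_force: 51.1
```

```bash
python3 -c "
from h import *
st()"
```

```text
t 16.65 tcp [0.4689 0.002  0.1601] yaw 8.21 z [ 5.e-04 -1.e-04 -1.e+00] q [-0.23  0.46  1.9   0.    0.78  1.19] gap 0.155 gf 51.1 F [-1.6 -0.2  4.5] T [ 0.04  0.28 -0.02]
```

drive_tool([
  [0,0,0,0,0,0,-1],
  [0,0,0,0,0,0,-1],
  [0,0,0,0,0,2,-1],
  [0,0,0,0,0,3,-1],
  [0,0,0,0,0,3,-1],
  [0,0,0,0,0,3,-1],
  [0,0,0,0,0,3,-1],
  [0,0,0,0,0,0,-1],
], newtons=80)

```text
t: 17.45
tcp_pos: [0.4693, 0.0022, 0.1602]
tool_rot: [0.999, -0.051, 0.001, -0.0]
force: [-0.2, 1.8, 5.3]
finger_gap: 0.149
gripper_force: 78.2
```

```bash
python3 -c "
from h import *
st()"
```

```text
t 17.45 tcp [0.4693 0.0022 0.1602] yaw -5.82 z [ 1.5e-03  1.0e-04 -1.0e+00] q [-0.23  0.46  1.9   0.    0.78  1.44] gap 0.149 gf 78.2 F [-0.2  1.8  5.3] T [ 0.15  0.15 -0.04]
```

drive_tool([
  [0,0,0,0,0,3,-1],
  [0,0,0,0,0,3,-1],
  [0,0,0,0,0,3,-1],
  [0,0,0,0,0,3,-1],
  [0,0,0,0,0,2.5,-1],
  [0,0,0,0,0,0,-1],
  [0,0,0,0,0,0,-1],
])

```text
t: 18.15
tcp_pos: [0.4695, 0.0025, 0.1602]
tool_rot: [0.984, -0.176, 0.001, -0.0]
force: [0.9, 3.2, 5.4]
finger_gap: 0.151
gripper_force: 78.1
```

```bash
python3 - <<'E'
from h import *
st()
o=[]
for n in('scene','top'):
    s=snap(n);P=cloud(s)
    f=near(P,(.469,.002),.09,.125,.16); print(n,len(f))
    o.append(rect(s,(.4675,.0016) if n=='scene' else (.4705,.0026),.1375).copy())
for im in o:
    for a in range(0,360,30):
        t=np.radians(a);k=380/.17
        p=lambda r:(int(190-r*k*np.sin(t)),int(190-r*k*np.cos(t)))
        cv2.line(im,p(.076),p(.083),(0,0,255) if a else (255,0,255),2)
cv2.imwrite('pics/v5.png',np.hstack(o))
E
```

```text
t 18.15 tcp [0.4695 0.0025 0.1602] yaw -20.28 z [ 1.8e-03  6.0e-04 -1.0e+00] q [-0.23  0.46  1.9   0.    0.78  1.69] gap 0.151 gf 78.1 F [0.9 3.2 5.4] T [0.37 0.08 0.07]
scene 638
top 0
```

View pics/v5.png

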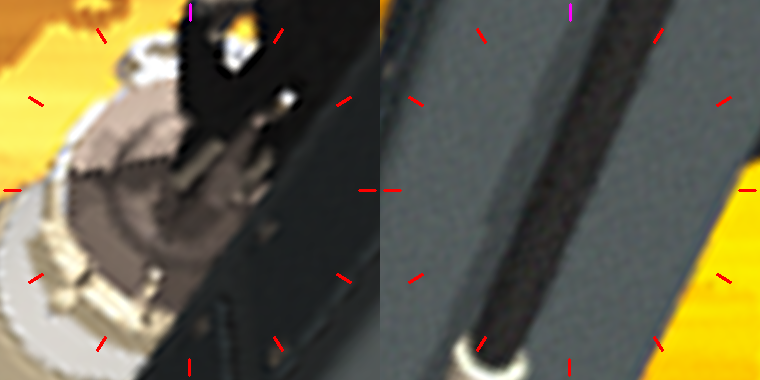

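In the scene view the white pointer at about (153,280) lines up with the single half-way rib at about (148,318). The lid lies flat under the track roof, the yaw is -20.3° (28.5° clockwise of entry), and the grip is 78 N. I'm handing it in.

```bash
python3 -c "
from h import *
print(manip.sign_off()); st()"
```

```text
the job is handed in; nothing more can be done
None
the job is handed in; nothing more can be done
```

The blade is down on the spindle and the lid is seated, held at the half-way rib (28.5° clockwise of entry) with a 78 N grip; I handed the job in at about 18 s, and no verdict came back.

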